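# Find the release notch in the tester's front edge and hold it pressed

### The job

The clamp ring of the spray tester is opened by a release key sunk in a notch somewhere along the raised front edge. With a fingertip, touch the top of the edge close to one of its ends, run lightly along it towards the middle until the tip drops into the notch, then press the key in the notch fully down so that the ring opens, and finish still holding it down. Never lean hard on the tester, leave the ring itself alone, and neither shift nor lift anything standing about.

Things in the scene. Friction and masses are not known exactly. Their poses are not given: they have to be found in the camera images.
- tester: spray tester, fixed on the bench: steel drip tray (340 x 460 mm, rim 22 mm high) with a plinth (260 x 370 mm, deck 46 mm above the origin). Origin: centre of the tray's underside; x points away from the robot, y left along the front edge, z up. Front edge: a straight rigid steel ridge on the deck along y at x = -120 mm, from y = -180 to +180 mm, 18 mm thick, both sides free
- edge_left (a point): left end (tester y = +180 mm) of the front edge, in the middle of its flat 18 mm wide top, 78 mm above the tester's origin and 32 mm above the deck. The top is level and unbroken but for one notch, 48 mm long along the edge, open above and to both sides, its centre anywhere from 130 to 230 mm from this end. The notch's floor, 8 mm below the top, is the release key
- edge_right (a point): right end (tester y = -180 mm) of the front edge, in the middle of its flat 18 mm wide top
- release (a joint): the release key, filling the floor of the notch (46 x 16 mm): 0 = up, 0.008 m = fully down (a firm stop). Pressed straight down; sprung: starts to move at about 4 N, fully down at about 8 N, comes back up when let go
- clamp_ring (a joint): clamp ring (steel ring, 126 mm across) over the specimen plate, hinged at its far side: 0 = shut, about 0.36 rad = open. Linked to the release key: it opens 0.045 rad for each mm that the key goes down and shuts when the key rises
- ring_front (a point): front tip of the clamp ring, nearest to the robot; about 85 mm behind the front edge, rises about 45 mm as the ring opens. The ring lies on a plate 150 mm square that slopes up away from the robot from 95 mm behind the edge; shut, it is nowhere higher than 125 mm above the tester's origin
- canister0: stainless dye canister with bevelled lid, 68 mm diameter, 115 mm tall, standing loose on the bench left of the tester; origin at the centre of its underside. Bystander.
- canister1: stainless dye canister with bevelled lid, 68 mm diameter, 115 mm tall, standing loose on the bench left of the tester; origin at the centre of its underside. Bystander.
- canister2: stainless dye canister with bevelled lid, 68 mm diameter, 115 mm tall, standing loose on the bench left of the tester; origin at the centre of its underside. Bystander.
- canister3: stainless dye canister with bevelled lid, 68 mm diameter, 115 mm tall, standing loose on the bench left of the tester; origin at the centre of its underside. Bystander.
- beaker: clear plastic beaker, 100 mm diameter, 140 mm tall, loose on the bench right of the tester; origin at the centre of its underside. Bystander.
- wash_bottle: white bottle with red cap, 66 mm diameter, 170 mm tall, loose on the bench right of the tester; origin at the centre of its underside. Bystander.
- deck_jar: small amber glass jar with steel lid, 36 mm diameter, 50 mm tall, standing loose on the tester's deck left of the specimen plate; origin at the centre of its underside. Bystander.
- deck_cup: small open steel cup, 44 mm diameter, 45 mm tall, standing loose on the tester's deck right of the specimen plate; origin at the centre of its underside. Bystander.

How it is judged:
By the outcome, as a careful person would: the job done as asked, in the order asked, and still so for the second after the job is handed in, while the arm keeps its last pose, push and grip.
It also fails if it takes over 48 s, if anything falls off the work surface, if the arm or the gripper's body presses on something with over 40 N, if the wrist force passes 120 N, or if a joint passes its speed limit or range.

### The arm

A 7-joint arm with a two-finger parallel gripper is mounted at the origin on the work surface. World frame = base frame: x ahead of the robot, y to its left, z up, the work surface at z = 0. Lengths are in m, angles in rad, forces in N, time in s.
With the tool pointing down it reaches from about 0.4 to 0.9 m from the base axis. Payload 5.5 kg.
Tool frame: the origin (TCP) lies between the finger pads; the fingertips stand 19 mm ahead of it and the grasp point (between the pads) is the TCP (robot.tip_reach is the distance from the TCP to the fingertips, in m); z points along the fingers, y is the line along which they close (so a half turn about z gives the same grasp; the last joint's range is limited). The gripper opens to 85 mm and grips with 20 to 120 N. Pads are 22 mm wide; open, the fingers measure 114 mm over their backs; the gripper's body (76 mm by 85 mm) begins 54 mm behind the grasp point. The pads swing forward as they close: fully open they stand 13 mm farther back than shut.
Start: joints at [-1.02, 0.501, -0.427, 1.55, 0.221, 1.138, -0.21], TCP at [0.184, 0.623, 0.25] pointing down, gripper open.
Joint ranges: [-2.88, 2.88], [-0.31, 2.03], [-1.54, 1.56], [0.2, 2.42], [-1.41, 4.55], [0.19, 2.02], [-2.57, 2.57]. Speed limits (rad/s): [2.57, 2.57, 3.14, 3.14, 3.14, 3.14, 3.14].

### API

Orientations are given as [roll, pitch, yaw] about the fixed x, y, z axes, in that order (R = Rz(yaw) Ry(pitch) Rx(roll)).
In Python, from workcell import robot gives the robot as it stands.
- The arm moves only by the tool jog_arm, never from a script. Its argument "series" is a list of rows, each a list of 2 entries, a list of its own where there are three numbers: the shift along the tool's x, y, z in mm, then the turn, a rotation vector about the tool's x, y, z in degrees. In form: [[[x, y, z], [ax, ay, az]], ...]. A call has 1 to 12 rows; each row shifts and turns the commanded pose from where the row before left it, along the tool's axes as they then stand; what a row does not reach is not made up. A row lasts 1/12 s, in which the tool goes at most 41.7 mm and 7.16 degrees, less where a joint would pass 70% of its speed; a pose out of reach is approached as far as the arm can. A call is refused whole if a number of a shift passes 41.7 or a number of a turn 7.16, either way. A call with a gripper value outside its range is refused whole. "jaw" is the closure in counts, from 0 (fully open) to 255 (shut), set as the call begins (left out, the last holds). The fingers move at their own pace and stop on an object; "newtons" is the grip in N (left out, the last holds). Time passes only in rows, so rows that do not move let the fingers close. It gives the time, the measured TCP pose, the force, the opening and the grip force at its end, in the units of the state.
- robot.state(): the state, without advancing time (a new reading comes with each control period).
- robot.camera(name): name is "scene" or "top" or "wrist"; returns the picture (480x640x3 uint8, red, green, blue); there is no depth.
- robot.camera_params(name): a dict with "camera_matrix" (3x3 intrinsics, pixels), "origin" and "attitude" of the camera in the world. Camera axes: x right, y up, looking along -z (the intrinsics and any distortion apply to the point x, -y, -z); pixel columns grow to the right and rows downward; lengths in m; the calibration is good to about 2 mm. The wrist camera is an equidistant fisheye: a pixel r from the principal point sees the ray r / f radians off the axis. A picture is of the moment at which its call begins: read the wrist's pose just before it. camera_params takes no time and is no camera call; for the wrist camera it gives the pose at the moment of the call.
- robot.finish_job(): hands the job in; it is judged then, once.
Trained networks look in the newest picture that a camera, given by its name, has taken for a name from the list of things; names that differ only in an ending like _2 or _b are one class to them, and where a whole thing is asked for, a point or a joint stands for the part that bears it (a point fixed in the world has none). Each returns a list of dicts, best first, with "confidence" (0 to 1); they miss things now and then, are a little off and sometimes report something else, mostly with a low value. They report only what shows in the picture. A call takes as long as a camera call.
- robot.spot_in(thing, camera): "pixel" ([row, column] in pixels, amid what is visible of it).
The state is a dict: "time": time; "qpos": joint angles; "dq": joint speeds; "effort": joint torques, N m; "eef_pos": TCP position; "tool_rot": TCP orientation; "wrist_force": force on the tool from outside, world axes, zero at the start; "torque": the same for the moment, N m; "width": finger opening in m; "gripper_force": force on a finger pad.
Only numpy, scipy, OpenCV 4.12 (cv2) and the standard library are available. Lean on these libraries where they do the work, as an engineer would, in place of code of your own. Each camera call takes 0.05 s, during which the arm holds its last target. There are 200 camera calls.

## Working session

There is one attempt and no reset: what is moved stays moved. The work goes in short steps, Python scripts to look and compute and a tool call to move; the robot and the scene stay as the last step left them, time stands still between calls to the robot, and variables do not carry over. Pictures are saved under pics/ and viewed, at most 10 in all, crops included, and the job is handed in when it is done.

Besides the shell and the picture viewer there is one more tool, called after "Emit:" as a command line: name --argument value ..., lists and objects as JSON in quotes. jog_arm: Moves the arm, as the interface text tells. Its arguments: {"type":"object","properties":{"series":{"type":"array","items":{"type":"array"}},"jaw":{"type":"number"},"newtons":{"type":"number"}},"required":["series"]}

```bash
ls; mkdir -p pics; python3 - <<'E'
from workcell import robot
import cv2
s=robot.state();print({k:s[k] for k in('time','eef_pos','tool_rot','wrist_force','width')})
for c in('scene','top'):
    im=robot.camera(c);cv2.imwrite(f'pics/{c}0.png',im[:,:,::-1])
    p=robot.camera_params(c);print(c,p)
    for t in('edge_left','edge_right','ring_front','deck_jar','deck_cup'):
        print(t,[(d['pixel'],round(d['confidence'],2)) for d in robot.spot_in(t,c)[:2]])
E
```

```text
pics
{'time': 0.0, 'eef_pos': array([0.18435669, 0.62263563, 0.24929024]), 'tool_rot': array([-3.13969421e+00, -6.39531300e-05,  2.85385669e+00]), 'wrist_force': array([-0.15325034,  1.21686416,  0.15858796]), 'width': 0.08525404849318861}
scene {'camera_matrix': array([[437.06160997,   0.        , 321.17534875],
       [  0.        , 437.06160997, 236.44561019],
       [  0.        ,   0.        ,   1.        ]]), 'origin': array([1.39958758, 0.24790977, 0.69632691]), 'attitude': array([0.96068647, 0.00501537, 1.81716858])}
edge_left [([299.4, 282.1], 0.83)]
edge_right [([302.6, 281.3], 0.82)]
ring_front [([283.5, 275.3], 0.83)]
deck_jar [([302.1, 333.2], 0.76)]
deck_cup [([301.1, 280.7], 0.64), ([279.8, 207.6], 0.58)]
top {'camera_matrix': array([[563.86502503,   0.        , 307.71986979],
       [  0.        , 563.86502503, 239.17587327],
       [  0.        ,   0.        ,   1.        ]]), 'origin': array([0.2507623 , 0.0428739 , 1.75793243]), 'attitude': array([ 0.21291685,  0.00657846, -1.64375515])}
edge_left [([222.6, 322.8], 0.87), ([264.0, 145.6], 0.5)]
edge_right [([225.8, 322.1], 0.66), ([305.9, 139.8], 0.39)]
ring_front [([187.2, 318.9], 0.92), ([310.4, 174.9], 0.74)]
deck_jar [([200.4, 275.5], 0.67)]
deck_cup [([190.8, 369.9], 0.72)]
```

View pics/top0.png

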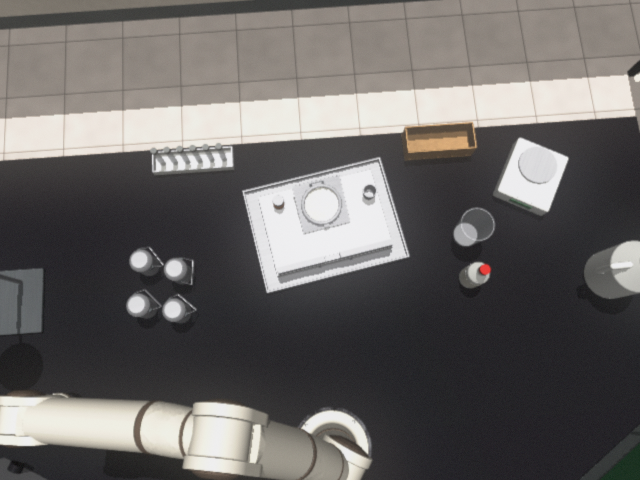

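View pics/scene0.png

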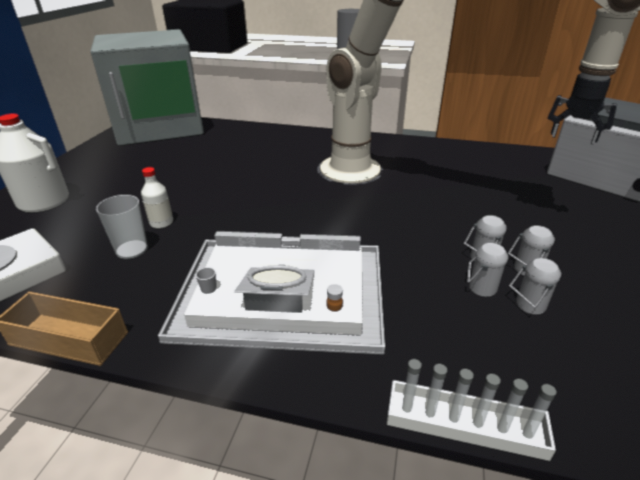

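The top view shows the tray with its rim corners at about (col,row) (268,291), (408,256), (380,158) and (244,190). The ridge runs from about (279,274) to (392,248). The scene view shows the notch near (291,241), on a ridge from 217 to 361. The canisters are left of the tester, the beaker and bottle are right of it.

```bash
cat > h.py <<'E'
import numpy as np,cv2
from scipy.spatial.transform import Rotation as R
from scipy.optimize import least_squares
def proj(p,X):
    q=(np.atleast_2d(X)-p['origin'])@R.from_euler('xyz',p['attitude']).as_matrix()
    K=p['camera_matrix'];return np.c_[K[0,2]-K[0,0]*q[:,0]/q[:,2],K[1,2]+K[1,1]*q[:,1]/q[:,2]]
def T2W(t,X):
    c,s=np.cos(t[2]),np.sin(t[2]);X=np.atleast_2d(X).astype(float)
    return np.c_[t[0]+c*X[:,0]-s*X[:,1],t[1]+s*X[:,0]+c*X[:,1],X[:,2]]
E
python3 - <<'E'
from h import *
from workcell import robot
C=np.array([[-.17,.23,.022],[-.17,-.23,.022],[.17,-.23,.022],[.17,.23,.022]])
E=np.array([[-.12,.18,.078],[-.12,-.18,.078]])
P={c:robot.camera_params(c) for c in('top','scene')}
top=np.array([[268,291],[408,256],[380,158],[244,190]]);sc=np.array([[381,243],[205,240],[165,339],[384,346]])
a=lambda t:(proj(P['top'],T2W(t,C))-top)
b=lambda t:(proj(P['scene'],T2W(t,C))-sc)
for f in(a,b,lambda t:np.r_[a(t),b(t)]):
    r=least_squares(lambda t:f(t).ravel(),[.6,0,0.2]);print(r.x.round(4),f(r.x).round(1).tolist())
t=r.x
pose=t;print('ends',T2W(t,E).round(3))
for c in P: print(c,proj(P[c],T2W(t,E)).round(1).tolist())
ims=[]
for c in P:
    im=cv2.imread(f'pics/{c}0.png')
    for x,y in proj(P[c],T2W(t,np.r_[C,E])): cv2.circle(im,(int(round(x)),int(round(y))),1,(0,0,255),-1)
    x,y=proj(P[c],T2W(t,[[-.12,0,.078]]))[0].astype(int)
    ims.append(cv2.resize(im[y-40:y+40,x-100:x+100],(800,300)if 0 else (750,300),interpolation=2))
cv2.imwrite('pics/c1.png',np.vstack(ims)); np.save('t.npy',t)
# top line y at notch col in scene
for yy in(-.03,-.02,-.01,0,.01,.02,.03,.04): print(yy,proj(P['scene'],T2W(t,[[-.12,yy,.078]])).round(1),proj(P['top'],T2W(t,[[-.12,yy,.078]])).round(1))
E
```

```text
[ 0.6755 -0.0321  0.17  ] [[-1.4, 1.0], [1.9, 0.5], [0.8, -1.4], [-1.3, -0.4]]
[ 0.6762 -0.0271  0.193 ] [[-1.9, 1.6], [1.0, -0.1], [-4.0, -2.2], [4.6, -0.6]]
[ 0.6756 -0.0289  0.183 ] [[-1.5, 1.8], [1.3, -0.5], [-1.1, -2.0], [-2.7, 0.6], [-1.8, 1.9], [1.3, -0.8], [-5.1, -3.5], [2.9, -0.2]]
ends [[ 0.525  0.126  0.078]
 [ 0.59  -0.228  0.078]]
top [[277.2, 270.3], [391.9, 240.6]]
scene [[361.3, 237.8], [216.9, 233.1]]
-0.03 [[276.4 235.1]] [[344.4 252.9]]
-0.02 [[280.4 235.2]] [[341.2 253.7]]
-0.01 [[284.4 235.3]] [[338.  254.6]]
0 [[288.4 235.4]] [[334.8 255.4]]
0.01 [[292.4 235.6]] [[331.6 256.2]]
0.02 [[296.5 235.7]] [[328.4 257.1]]
0.03 [[300.5 235.8]] [[325.2 257.9]]
0.04 [[304.5 236. ]] [[322.1 258.7]]
```

View pics/c1.png

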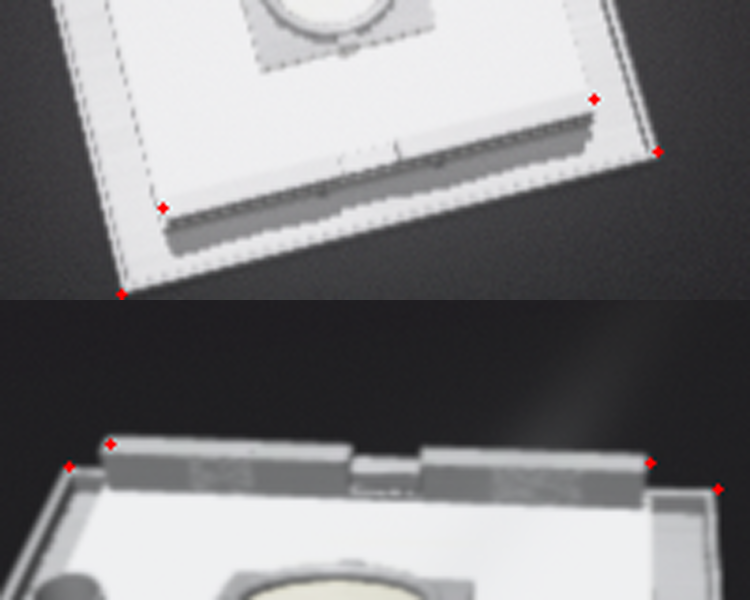

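The fit agrees in both views: the ridge ends fall on the marks. The notch spans crop columns 352–420, so its centre is at tester y ≈ +6 mm. I'll go to the left end with the jaws shut.

Emit:
jog_arm --series '[[[-12,-10,0],[0,0,0]],[[-24,-20,0],[0,0,0]],[[-24,-20,0],[0,0,0]],[[-24,-20,0],[0,0,0]],[[-24,-20,0],[0,0,0]],[[-24,-20,0],[0,0,0]],[[-24,-20,0],[0,0,0]],[[-24,-20,0],[0,0,0]],[[-24,-20,0],[0,0,0]],[[-24,-20,0],[0,0,0]],[[-24,-20,0],[0,0,0]],[[-24,-20,0],[0,0,0]]]' --jaw 255 --newtons 30

```text
time: 1.6
eef_pos: [0.3846, 0.3231, 0.2507]
tool_rot: [3.141, 0.0, 2.854]
wrist_force: [0.7, 0.0, -0.5]
width: -0.0002
gripper_force: 0.0
```

Emit:
jog_arm --series '[[[-24,-20,0],[0,0,0]],[[-24,-20,0],[0,0,0]],[[-24,-20,0],[0,0,0]],[[-24,-20,0],[0,0,0]],[[-24,-20,0],[0,0,0]],[[-24,-20,0],[0,0,0]],[[-24,-20,0],[0,0,0]],[[-20,-12,0],[0,0,0]],[[0,0,0],[0,0,0]]]'

```text
time: 2.35
eef_pos: [0.5242, 0.1195, 0.2505]
tool_rot: [-3.14, 0.003, 2.846]
wrist_force: [0.0, 0.4, 0.7]
width: 0.0002
gripper_force: 0.0
```

Emit:
jog_arm --series '[[[0,0,0],[0,0,7]],[[0,0,0],[0,0,7]],[[0,0,0],[0,0,7]],[[0,0,0],[0,0,7]],[[0,0,0],[0,0,7]],[[0,0,0],[0,0,7]],[[0,0,0],[0,0,7]],[[0,0,0],[0,0,7]],[[0,0,0],[0,0,7]],[[0,0,0],[0,0,0]],[[0,0,0],[0,0,0]],[[0,0,0],[0,0,0]]]'

```text
time: 3.35
eef_pos: [0.5208, 0.1257, 0.2504]
tool_rot: [3.142, -0.0, 1.758]
wrist_force: [-1.2, -0.1, 1.0]
width: -0.0
gripper_force: 0.0
```

Emit:
jog_arm --series '[[[-4,1,15],[0,0,0]],[[-4,1,20],[0,0,0]],[[-4,1,20],[0,0,0]],[[-4,1,20],[0,0,0]],[[0,0,20],[0,0,0]],[[0,0,15],[0,0,0]],[[0,0,8],[0,0,0]],[[0,0,0],[0,0,0]],[[0,0,0],[0,0,0]]]'

```text
time: 4.1
eef_pos: [0.5279, 0.1104, 0.1324]
tool_rot: [-3.141, -0.0, 1.755]
wrist_force: [-0.4, 0.1, -0.0]
width: 0.0001
gripper_force: 0.0
```

```bash
python3 - <<'E'
from h import *
from workcell import robot
print(robot.tip_reach,robot.state()['eef_pos'])
p=robot.camera_params('wrist');w=robot.camera('wrist');print(p)
cv2.imwrite('pics/w1.png',w[:,:,::-1])
s=robot.camera('scene');a=s[170:270,170:410,::-1]
cv2.imwrite('pics/s1.png',cv2.resize(a,(780,325),interpolation=2))
E
```

```text
0.019 [0.52787752 0.1104095  0.13238694]
{'camera_matrix': array([[371.64829954,   0.        , 313.83094273],
       [  0.        , 371.64829954, 238.70568264],
       [  0.        ,   0.        ,   1.        ]]), 'origin': array([0.51614751, 0.17703663, 0.25593957]), 'attitude': array([-0.26840274,  0.00093912,  0.18529894])}
```

View pics/w1.png

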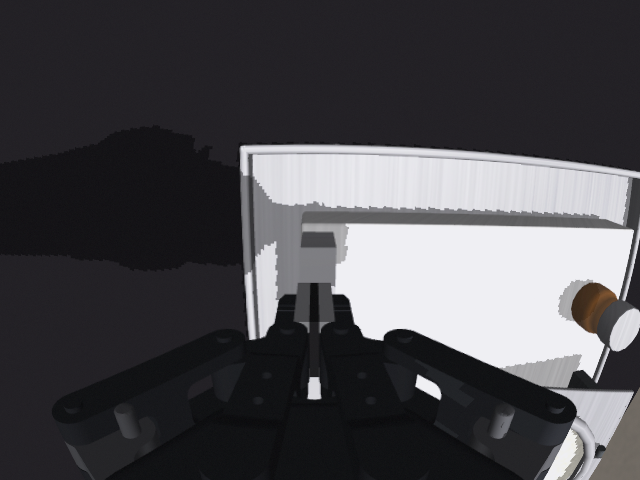

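View pics/s1.png

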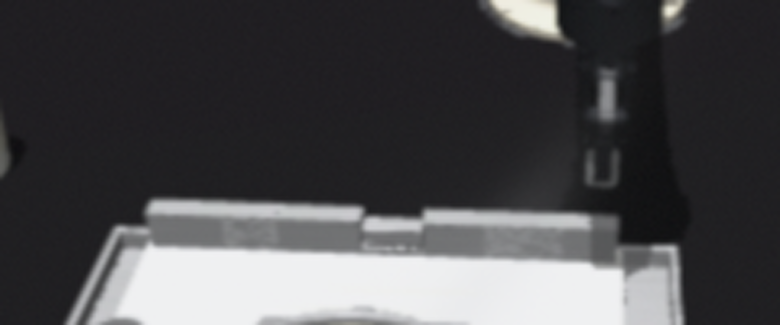

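The wrist view shows the shut fingertips at about (314,285). The ridge top lies just ahead: its end edge is near row 247, columns 302–336. I'll check this against the calibration.

```bash
python3 - <<'E'
from h import *
K=np.array([371.648,313.83,238.706]);o=np.array([0.51614751,0.17703663,0.25593957]);Rm=R.from_euler('xyz',[-0.26840274,0.00093912,0.18529894]).as_matrix()
def ray(u,v,z):
    d=np.array([u-K[1],v-K[2]]);r=np.hypot(*d);th=r/K[0]
    c=np.array([np.sin(th)*d[0]/r,-np.sin(th)*d[1]/r,-np.cos(th)]);w=Rm@c
    return o+w*(z-o[2])/w[2]
t=np.load('t.npy')
def inv(X):
    c,s=np.cos(t[2]),np.sin(t[2]);d=X[:2]-t[:2];return np.array([c*d[0]+s*d[1],-s*d[0]+c*d[1]])
for n,q in dict(topL=(302,247,.078),topR=(336,247,.078),nearL=(298,282,.078),nearR=(336,282,.078),trayNL=(242,149,.022),tip=(314,285,.113)).items():
    X=ray(*q);print(n,X.round(4),(inv(X)*1000).round(1))
print((inv(np.array([.5279,.1104]))*1000).round(1))
im=cv2.imread('pics/w1.png',0)
for r in(242,255,265,275): print(r,im[r,290:345].tolist())
E
```

```text
topL [0.52   0.1236 0.078 ] [-125.2  178.3]
topR [0.5367 0.1267 0.078 ] [-108.2  178.3]
nearL [0.5212 0.1046 0.078 ] [-127.4  159.4]
nearR [0.5405 0.1082 0.078 ] [-107.8  159.4]
trayNL [0.4724 0.1631 0.022 ] [-164.8  225.8]
tip [0.527  0.1188 0.113 ] [-119.2  172.3]
[-119.8  163.8]
242 [129, 127, 128, 129, 130, 130, 130, 130, 130, 126, 118, 80, 71, 70, 70, 69, 70, 70, 71, 71, 70, 69, 70, 70, 70, 71, 70, 70, 70, 69, 70, 69, 70, 69, 70, 70, 70, 69, 70, 70, 69, 70, 70, 70, 76, 125, 168, 169, 169, 170, 173, 176, 177, 173, 172]
255 [129, 127, 128, 130, 130, 131, 131, 130, 129, 127, 125, 126, 126, 126, 126, 125, 126, 125, 126, 127, 126, 126, 125, 125, 125, 126, 125, 126, 126, 125, 126, 126, 126, 126, 126, 126, 125, 126, 126, 125, 126, 125, 125, 126, 125, 135, 154, 170, 170, 170, 175, 178, 176, 173, 172]
265 [128, 128, 128, 130, 131, 132, 130, 130, 130, 127, 126, 126, 126, 125, 126, 126, 127, 126, 125, 126, 125, 127, 125, 125, 126, 126, 126, 126, 125, 126, 125, 126, 124, 124, 125, 124, 125, 125, 124, 125, 126, 125, 125, 125, 125, 156, 213, 239, 239, 239, 239, 239, 239, 239, 239]
275 [129, 129, 128, 130, 130, 130, 130, 130, 130, 127, 125, 125, 124, 125, 125, 125, 125, 125, 125, 125, 125, 125, 125, 125, 124, 125, 124, 125, 125, 124, 125, 124, 125, 125, 125, 125, 124, 125, 125, 124, 125, 125, 125, 125, 125, 176, 228, 239, 239, 239, 239, 239, 239, 239, 239]
```

Emit:
jog_arm --series '[[[0,1,8],[0,0,0]],[[0,1,8],[0,0,0]],[[0,0,7],[0,0,0]],[[0,0,5],[0,0,0]],[[0,0,3],[0,0,0]],[[0,0,0],[0,0,0]],[[0,0,0],[0,0,0]]]'

```text
time: 4.78
eef_pos: [0.5296, 0.1106, 0.101]
tool_rot: [-3.141, 0.0, 1.754]
wrist_force: [0.8, -0.4, 0.6]
width: 0.0001
gripper_force: 0.0
```

Emit:
jog_arm --series '[[[0,0,1],[0,0,0]],[[0,0,1],[0,0,0]],[[0,0,1],[0,0,0]],[[0,0,0],[0,0,0]],[[0,0,0],[0,0,0]]]'

```text
time: 5.2
eef_pos: [0.5298, 0.1107, 0.0983]
tool_rot: [3.142, -0.0, 1.754]
wrist_force: [-0.3, -0.5, -1.0]
width: -0.0002
gripper_force: 0.0
```

Emit:
jog_arm --series '[[[0,0,0.7],[0,0,0]],[[0,0,0],[0,0,0]],[[0,0,0],[0,0,0]]]'

```text
time: 5.45
eef_pos: [0.5298, 0.1107, 0.0976]
tool_rot: [-3.142, -0.0, 1.754]
wrist_force: [0.1, 0.3, -0.3]
width: -0.0001
gripper_force: 0.0
```

Emit:
jog_arm --series '[[[0,0,0.7],[0,0,0]],[[0,0,0],[0,0,0]],[[0,0,0],[0,0,0]]]'

```text
time: 5.7
eef_pos: [0.5299, 0.1107, 0.0971]
tool_rot: [3.141, -0.0, 1.754]
wrist_force: [-0.5, -0.9, 3.5]
width: -0.0001
gripper_force: 1.6
```

Emit:
jog_arm --series '[[[0,0,0.3],[0,0,0]],[[0,0,0],[0,0,0]],[[0,0,0],[0,0,0]]]'

```text
time: 5.95
eef_pos: [0.5299, 0.1107, 0.0971]
tool_rot: [3.141, -0.0, 1.754]
wrist_force: [-1.9, -0.5, 6.5]
width: -0.0001
gripper_force: 3.1
```

Emit:
jog_arm --series '[[[-2,0,-0.1],[0,0,0]],[[-3,0,0],[0,0,0]],[[-4,0,0],[0,0,0]],[[-4,0,0],[0,0,0]],[[-4,0,0],[0,0,0]],[[-4,0,0],[0,0,0]]]'

```text
time: 6.45
eef_pos: [0.5342, 0.0906, 0.0971]
tool_rot: [3.14, -0.001, 1.755]
wrist_force: [-1.0, 4.1, 5.9]
width: 0.0001
gripper_force: 2.7
```

Emit:
jog_arm --series '[[[-4,0,0],[0,0,0]],[[-4,0,0],[0,0,0]],[[-4,0,0],[0,0,0]],[[-4,0,0],[0,0,0]],[[-4,0,0],[0,0,0]],[[-4,0,0],[0,0,0]]]'

```text
time: 6.95
eef_pos: [0.5386, 0.067, 0.0971]
tool_rot: [3.14, -0.001, 1.755]
wrist_force: [-0.9, 4.3, 6.5]
width: 0.0002
gripper_force: 2.8
```

Emit:
jog_arm --series '[[[-4,0,-0.1],[0,0,0]],[[-4,0,0],[0,0,0]],[[-4,0,0],[0,0,0]],[[-4,0,0],[0,0,0]],[[-4,0,0],[0,0,0]],[[-4,0,0],[0,0,0]],[[-4,0,0],[0,0,0]]]'

```text
time: 7.53
eef_pos: [0.5435, 0.0393, 0.0971]
tool_rot: [3.141, -0.001, 1.755]
wrist_force: [-0.2, 4.4, 5.1]
width: 0.0002
gripper_force: 3.0
```

Emit:
jog_arm --series '[[[-4,0,0],[0,0,0]],[[-4,0,0],[0,0,0]],[[-4,0,0],[0,0,0]],[[-4,0,0],[0,0,0]],[[-4,0,0],[0,0,0]],[[-4,0,0],[0,0,0]],[[-4,0,0],[0,0,0]]]'

```text
time: 8.12
eef_pos: [0.5483, 0.0112, 0.0968]
tool_rot: [3.142, -0.0, 1.754]
wrist_force: [-0.6, 4.4, 4.8]
width: -0.0002
gripper_force: 2.4
```

```bash
python3 - <<'E'
from h import *
from workcell import robot
t=np.load('t.npy');s=robot.state();d=s['eef_pos'][:2]-t[:2];c,n=np.cos(t[2]),np.sin(t[2])
print(s['eef_pos'],s['wrist_force'],'tester mm',1000*(c*d[0]+n*d[1]),1000*(-n*d[0]+c*d[1]))
p=robot.camera_params('wrist');print(p['origin'],p['attitude'])
cv2.imwrite('pics/w2.png',robot.camera('wrist')[:,:,::-1])
E
```

```text
[0.54827482 0.01119342 0.09683935] [-0.60955723  4.40288615  4.84028233] tester mm -117.8677617023126 62.58958900290182
[0.53658649 0.07777776 0.2204018 ] [-0.26824784  0.00052741  0.18416286]
```

View pics/w2.png

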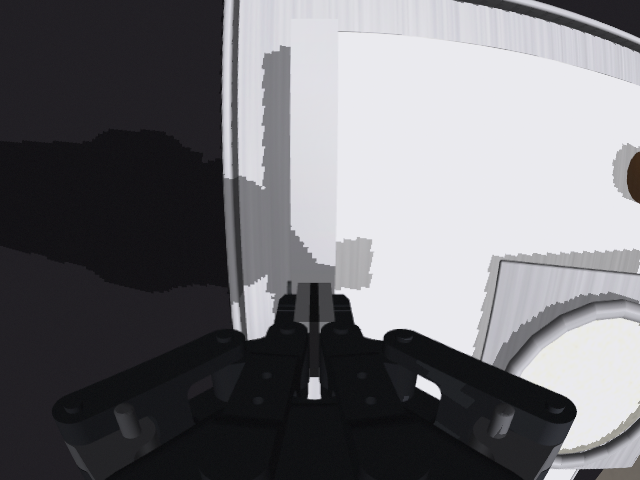

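The wrist view shows the tip centred on the ridge (columns 290–336, tip at 314), and contact is still light. I'll keep sliding.

Emit:
jog_arm --series '[[[-4,0,0],[0,0,0]],[[-4,0,0],[0,0,0]],[[-4,0,0],[0,0,0]],[[-4,0,0],[0,0,0]],[[-4,0,0],[0,0,0]],[[-4,0,0],[0,0,0]],[[-4,0,0],[0,0,0]],[[-4,0,0],[0,0,0]],[[-4,0,0],[0,0,0]]]'

```text
time: 8.92
eef_pos: [0.5547, -0.0239, 0.0968]
tool_rot: [-3.141, -0.0, 1.755]
wrist_force: [-1.2, 3.4, 5.0]
width: -0.0001
gripper_force: 2.4
```

Emit:
jog_arm --series '[[[-3,0,0],[0,0,0]],[[-3,0,0],[0,0,0]]]'

```text
time: 9.08
eef_pos: [0.5556, -0.0309, 0.0965]
tool_rot: [-3.141, 0.001, 1.754]
wrist_force: [0.2, 0.7, -0.6]
width: 0.0002
gripper_force: 0.0
```

Emit:
jog_arm --series '[[[-3,0,0],[0,0,0]],[[-3,0,0],[0,0,0]]]'

```text
time: 9.25
eef_pos: [0.5564, -0.0372, 0.0962]
tool_rot: [-3.14, 0.001, 1.753]
wrist_force: [-0.8, -0.3, 0.3]
width: 0.0002
gripper_force: 0.0
```

The tip dropped at tester y ≈ 20 mm, where the force fell to zero. That puts the notch centre near y ≈ 6 mm, as seen. I'll centre over it and go down to just above the key.

Emit:
jog_arm --series '[[[-2,0,1],[0,0,0]],[[-3,0,1],[0,0,0]],[[-2,0,1.5],[0,0,0]],[[0,0,1.5],[0,0,0]],[[0,0,1],[0,0,0]],[[0,0,0],[0,0,0]]]'

```text
time: 9.75
eef_pos: [0.5579, -0.0425, 0.0904]
tool_rot: [-3.141, -0.0, 1.754]
wrist_force: [-0.1, 0.0, 0.6]
width: -0.0001
gripper_force: 0.0
```

Emit:
jog_arm --series '[[[0,0,0.7],[0,0,0]],[[0,0,0.7],[0,0,0]],[[0,0,0.5],[0,0,0]],[[0,0,0],[0,0,0]],[[0,0,0],[0,0,0]]]'

```text
time: 10.17
eef_pos: [0.5583, -0.0427, 0.0889]
tool_rot: [3.142, 0.0, 1.754]
wrist_force: [0.0, -0.0, -0.6]
width: 0.0001
gripper_force: 0.0
```

Emit:
jog_arm --series '[[[0,0,0.7],[0,0,0]],[[0,0,0.7],[0,0,0]],[[0,0,0.6],[0,0,0]],[[0,0,0],[0,0,0]],[[0,0,0],[0,0,0]]]'

```text
time: 10.58
eef_pos: [0.5583, -0.0427, 0.0871]
tool_rot: [3.141, -0.0, 1.754]
wrist_force: [-2.3, -0.5, 5.3]
width: -0.0001
gripper_force: 2.3
```

Emit:
jog_arm --series '[[[0,0,0.7],[0,0,0]],[[0,0,0.7],[0,0,0]],[[0,0,0.6],[0,0,0]],[[0,0,0],[0,0,0]],[[0,0,0],[0,0,0]]]'

```text
time: 11.0
eef_pos: [0.5583, -0.0427, 0.0851]
tool_rot: [3.141, -0.0, 1.754]
wrist_force: [-0.8, 0.8, 5.3]
width: -0.0001
gripper_force: 2.7
```

Emit:
jog_arm --series '[[[0,0,0.7],[0,0,0]],[[0,0,0.7],[0,0,0]],[[0,0,0.6],[0,0,0]],[[0,0,0],[0,0,0]],[[0,0,0],[0,0,0]]]'

```text
time: 11.42
eef_pos: [0.5583, -0.0427, 0.0831]
tool_rot: [3.141, -0.0, 1.754]
wrist_force: [-1.8, -0.3, 7.0]
width: 0.0003
gripper_force: 3.2
```

Emit:
jog_arm --series '[[[0,0,0.7],[0,0,0]],[[0,0,0.7],[0,0,0]],[[0,0,0.6],[0,0,0]],[[0,0,0],[0,0,0]],[[0,0,0],[0,0,0]]]'

```text
time: 11.83
eef_pos: [0.5584, -0.0427, 0.0813]
tool_rot: [3.141, -0.0, 1.754]
wrist_force: [-2.1, -0.2, 8.4]
width: -0.0001
gripper_force: 3.6
```

Emit:
jog_arm --series '[[[0,0,0.3],[0,0,0]],[[0,0,0.2],[0,0,0]],[[0,0,0],[0,0,0]],[[0,0,0],[0,0,0]]]'

```text
time: 12.17
eef_pos: [0.5583, -0.0426, 0.0808]
tool_rot: [3.141, -0.0, 1.754]
wrist_force: [-1.8, 0.1, 6.9]
width: 0.0002
gripper_force: 3.7
```

Emit:
jog_arm --series '[[[0,0,0.3],[0,0,0]],[[0,0,0.2],[0,0,0]],[[0,0,0],[0,0,0]],[[0,0,0],[0,0,0]]]'

```text
time: 12.5
eef_pos: [0.5584, -0.0426, 0.0808]
tool_rot: [3.141, -0.0, 1.754]
wrist_force: [-5.5, 1.1, 10.9]
width: -0.0
gripper_force: 5.7
```

```bash
python3 - <<'E'
from h import *
from workcell import robot
s=robot.camera('scene');cv2.imwrite('pics/s2.png',cv2.resize(s[130:370,150:470,::-1],(800,600),interpolation=2))
s=robot.state();print(s['time'],s['eef_pos'],s['wrist_force'])
E
```

```text
12.55 [ 0.55836359 -0.04267142  0.08076977] [-4.33559019  1.13808097 11.64718067]
```

View pics/s2.png

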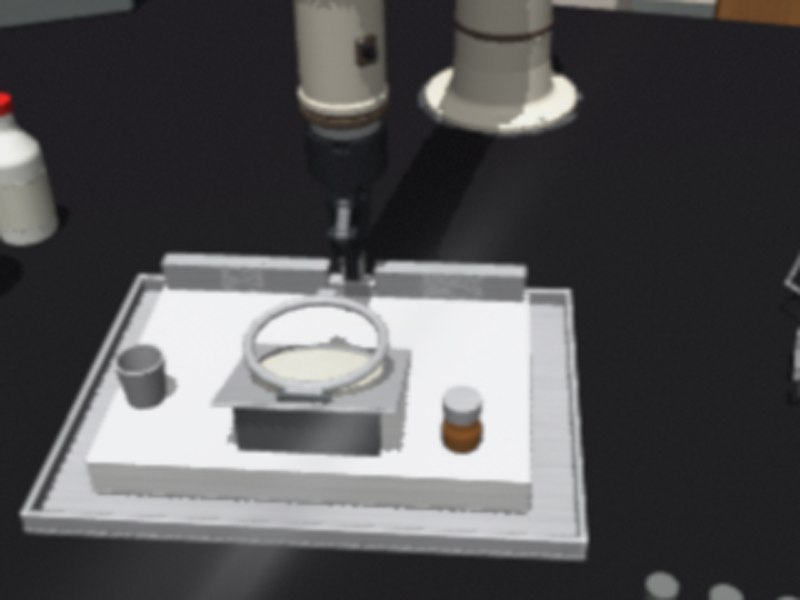

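The scene view shows the clamp ring standing open around (318,345). The fingertip is in the notch at (352,275), and the jar and cup haven't moved. The key is on its stop at about 11 N, so I'm handing in.

```bash
python3 -c "
from workcell import robot
print(robot.finish_job())"
```

```text
the job is handed in; nothing more can be done
None
```

The job is handed in: the fingertip ran lightly along the edge from the left end, dropped into the notch and pressed the key onto its stop, where it is held at about 11 N with the clamp ring open; the jar and cup on the deck were not disturbed.

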